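# Rebuild a boat-trailer roller on its axle

### The arm

A 7-joint arm with a two-finger parallel gripper is mounted at the origin on the work surface. World frame = base frame: x ahead of the robot, y to its left, z up, the work surface at z = 0. Lengths are in m, angles in rad, forces in N, time in s.
With the tool pointing down it reaches from about 0.35 to 0.9 m from the base axis. Payload 8.1 kg.
Tool frame: the origin (TCP) lies at the very end of the fingers, on their centre line; the grasp point (between the pads) lies 19 mm behind it (arm.tcp_to_grasp is the z of the grasp point in the tool frame, in m); z points along the fingers, y is the line along which they close (so a half turn about z gives the same grasp; the last joint's range is limited). The gripper opens to 92 mm and grips with 3 to 60 N. Pads are 19 mm wide; open, the fingers measure 130 mm over their backs; the gripper's body (75 mm by 190 mm) begins 47 mm behind the grasp point.
Start: joints at [1.236, 0.434, 0.025, 1.573, -0.012, 1.134, -0.075], TCP at [0.144, -0.608, 0.227] pointing down, gripper open.
Joint ranges: [-2.62, 2.62], [-0.44, 2.09], [-1.27, 1.32], [0.08, 2.57], [-1.32, 4.46], [0.12, 2], [-2.74, 2.74]. Speed limits (rad/s): [2.22, 2.22, 3.01, 3.01, 3.14, 3.14, 3.14].

### API

Orientations are given as a rotation vector (axis times angle).
In Python, from cell import readout, vision, sign_off, arm gives the robot as it stands. The module is installed in compiled form; this text tells all that it offers.
- The arm moves only by the shell command python3 -m creep 'ROWS' [FORCE]. ROWS is JSON, a list of rows, each a list of 5 numbers: the shift along the tool's x, y, z in units of 4 cm (1.0 is 4 cm), then the turn about the tool's z in units of 4 degrees (1.0 is 4 degrees), then the opening, from 0 (shut) to 1 (fully open). A call has 1 to 12 rows; each row shifts and turns the commanded pose from where the row before left it, along the tool's axes as they then stand; what a row does not reach is not made up. A row lasts 1/8 s, in which the tool goes at most 62.5 mm and 10.7 degrees, less where a joint would pass 70% of its speed; a pose out of reach is approached as far as the arm can. A call with a number of a shift or a turn outside -1 to 1 is refused whole. A call with a gripper value outside its range is refused whole. The fingers move at their own pace and stop on an object; FORCE is the grip in N (left out, the last holds). Time passes only in rows, so rows that do not move let the fingers close. It gives the time, the measured TCP pose, the force, the opening and the grip force at its end, in the units of the state.
- readout.observe(): the state, without advancing time (a new reading comes with each control period).
- vision.get_image(name): name is "side" or "top"; returns a dict with "pixels" (384x512x3 uint8, blue, green, red), "z_map" (384x512 float32, m along the optical axis (not along the pixel's ray), 0 where there is no reading), "camera_matrix" (3x3 intrinsics, pixels), "position" and "rotation" of the camera in the world. Camera axes: x right, y up, looking along -z (the intrinsics and any distortion apply to the point x, -y, -z); pixel columns grow to the right and rows downward; lengths in m; the calibration is good to about 2 mm. A picture is of the moment at which its call begins.
- sign_off(): hands the job in; it is judged then, once.
The state is a dict: "clock": time; "joints": joint angles; "dq": joint speeds; "joint_efforts": joint torques, N m; "position": TCP position; "ee_rot": TCP orientation; "force": force on the tool from outside, world axes, zero at the start; "ft_torque": the same for the moment, N m; "width": opening from 0.0 (shut) to 1.0 (fully open); "gripper_force": force on a finger pad.
Only numpy, scipy, OpenCV 4.12 (cv2) and the standard library are available. Lean on these libraries where they do the work, as an engineer would, in place of code of your own. Each camera call takes 0.05 s, during which the arm holds its last target. There are 200 camera calls.

### The job

Rebuild the boat-trailer roller on the axle bracket: take the parts from the wooden cradle and slide onto the horizontal axle first the plain spacer tube, then the waisted roller, then the blind end cap, open mouth first. Push each one fully home, the spacer against the bracket and each next part against the one before, so that no gap is left, and let go. Leave the other things on the bench where they are.

Things in the scene. Friction and masses are not known exactly. Their poses are not given: they have to be found in the camera images.
- bracket: grey steel bracket fixed to the bench; origin on the bench below axle_root, z up, the axle along its -y. Upright plate 75 mm wide (x), 12 mm thick, on the +y side of its face, top 142 mm above the bench. Foot plate 12 mm thick, 65 mm to each side of the axle, from 50 mm in front of the face (-y) to 120 mm behind it
- axle_root (a point): where the axle leaves the bracket: on the axle's axis, in the flat face of the upright plate that the spacer butts against, 115 mm above the bench. Axes are the bracket's: the axle is level and runs along -y from here; z is up
- axle_tip (a point): free end of the steel axle, on its axis, 195 mm from axle_root. The axle is 20 mm in diameter; its last 6 mm taper to 12 mm. Axes as axle_root
- cradle: wooden cradle fixed to the bench, 340 mm long (y), 90 mm wide (x); origin on the bench under its centre. The three parts lie in one row along its y, about 105 mm apart, in any order, bores along its y, on its board (10 mm above the bench) between two low strips (tops 16 mm above the bench, 46 mm apart)
- spacer_mid (a point): centre of the spacer: plain aluminium tube, 60 mm outside diameter, 60 mm long, bore 27 mm right through along its y; in the cradle its centre is 40 mm above the bench. About 0.3 kg. Can be gripped across its diameter from above
- roller_mid (a point): centre of the roller: black rubber spool, 90 mm long along its y, ends 68 mm in diameter (17 mm thick), waist 46 mm in diameter over the middle 44 mm, bore 27 mm right through along its y; in the cradle its centre is 44 mm above the bench. About 0.25 kg. Can be gripped across the waist from above
- cap_mid (a point): centre of the end cap: grey plastic, 60 mm outside diameter, 64 mm long along its y, domed and closed at its -y end; a 27 mm bore, 50 mm deep, opens at its +y end (in the cradle, on the bracket's side). Centre 40 mm above the bench in the cradle. About 0.1 kg. Its mouth meets the roller before the axle bottoms in the bore
- tape: roll of grey tape lying flat, 90 mm across, 38 mm high; not part of the job, loose: leave it alone
- wrench: steel spanner, 190 mm long, lying flat; not part of the job, loose: leave it alone
- hammer: hammer, 280 mm long, lying flat; not part of the job, loose: leave it alone
- screwdriver: black-handled screwdriver, 200 mm long, lying flat; not part of the job, loose: leave it alone
- mug: white mug, 84 mm across, 95 mm high; not part of the job, loose: leave it alone
- jar: jar with steel lid, 72 mm across, 90 mm high; not part of the job, loose: leave it alone
- spacer: the spacer as a body; same point and axes as point spacer_mid
- roller: the roller as a body; same point and axes as point roller_mid
- cap: the cap as a body; same point and axes as point cap_mid
Mind the look-alikes: they are no part of the job. Leave any green look-alike of the spacer alone.

How it is judged:
By the outcome, as a careful person would: the job done as asked, in the order asked, and still so for the second after the job is handed in, with the robot touching nothing.
It also fails if it takes over 72 s, if anything falls off the work surface, if the arm or the gripper's body presses on something with over 40 N, if the wrist force passes 120 N, or if a joint passes its speed limit or range.

## Working session

There is one attempt and no reset: what is moved stays moved. The work goes in short steps, Python scripts to look and compute and a shell command to move; the robot and the scene stay as the last step left them, time stands still between calls to the robot, and variables do not carry over. Pictures are saved under pics/ and viewed, at most 10 in all, crops included, and the job is handed in when it is done.

```bash
mkdir -p pics; cat > h.py <<'E'
import numpy as np, cv2
from cell import readout, vision
from scipy.spatial.transform import Rotation as R
def grab(n,save=None):
    d=vision.get_image(n)
    if save: cv2.imwrite('pics/'+save,d['pixels'])
    z=d['z_map'];K=np.array(d['camera_matrix']);h,w=z.shape
    u,v=np.meshgrid(np.arange(w),np.arange(h))
    P=np.stack([(u-K[0,2])/K[0,0]*z,-(v-K[1,2])/K[1,1]*z,-z],-1)
    r=np.array(d['rotation']); r=r if r.shape==(3,3) else R.from_rotvec(r).as_matrix()
    W=P@r.T+np.array(d['position']); W[z==0]=np.nan
    return d,W
E
python3 - <<'E'
from h import *
s=readout.observe();print({k:np.round(v,3) for k,v in s.items()})
for n in('top','side'):
    d,W=grab(n,n+'0.png');print(n,np.round(d['position'],3),np.shape(d['rotation']),np.round(d['rotation'],3),d['camera_matrix'],[k for k in d])
    np.save(n+'W.npy',W)
E
```

```text
{'clock': np.float64(0.0), 'joints': array([ 1.236,  0.435,  0.025,  1.574, -0.012,  1.134, -0.075]), 'dq': array([ 0.   ,  0.001, -0.001,  0.001,  0.002, -0.   ,  0.002]), 'joint_efforts': array([ 1.0000e-03, -6.6786e+01,  9.8500e-01, -3.1446e+01, -6.1000e-02,
        4.3000e-02,  0.0000e+00]), 'position': array([ 0.143, -0.608,  0.226]), 'ee_rot': array([-3.119, -0.363,  0.   ]), 'force': array([ 0.563, -0.335,  0.46 ]), 'ft_torque': array([-0.04 ,  0.005,  0.023]), 'gripper_force': np.float64(0.0), 'width': np.float64(0.998)}
top [ 0.338 -0.074  1.425] (3,) [ 0.106 -0.139 -1.564] [[481.54022432   0.         258.05625775]
 [  0.         481.54022432 190.39340448]
 [  0.           0.           1.        ]] ['pixels', 'z_map', 'camera_matrix', 'position', 'rotation']
side [0.139 0.584 0.828] (3,) [ 0.305 -1.025 -2.424] [[377.31629723   0.         247.51010916]
 [  0.         377.31629723 197.47718026]
 [  0.           0.           1.        ]] ['pixels', 'z_map', 'camera_matrix', 'position', 'rotation']
```

```bash
sleep 1
```

```text
(no output)
```

View pics/top0.png

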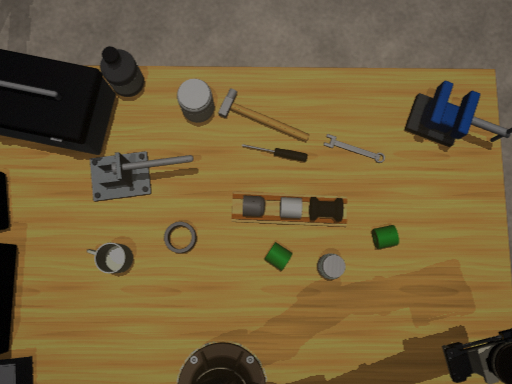

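View pics/side0.png

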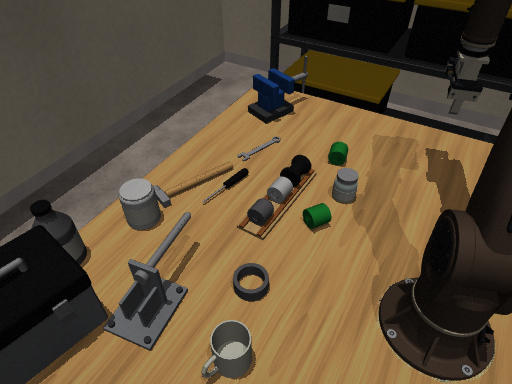

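The top view shows the cradle row: dark grey cap at (254,207), light aluminium tube at (291,208) and black spool at (326,208). The axle runs from the plate at (118,165) to its tip at (192,158). The tubes at (279,256) and (385,237) are green look-alikes, so I'll leave them. The spacer is the bare aluminium tube in the cradle.

```bash
python3 - <<'E'
from h import *
W=np.load('topW.npy');V=np.load('sideW.npy')
im=cv2.imread('pics/top0.png')
cv2.imwrite('pics/crop.png',cv2.resize(im[185:280,220:410],None,fx=4,fy=4,interpolation=cv2.INTER_CUBIC))
def box(W,u0,u1,v0,v1,z0,z1):
    p=W[v0:v1,u0:u1].reshape(-1,3);return p[(p[:,2]>z0)&(p[:,2]<z1)]
def line(p):
    c=p.mean(0);a=np.linalg.svd(p-c,full_matrices=False)[2][0];a*=-np.sign(a[1]) ;return c,a
for nm,(u0,u1,z0) in dict(cap=(240,270,.05),spacer=(277,304,.05),roller=(306,348,.05)).items():
    p=box(W,u0,u1,192,226,.03,.1)
    print(nm,len(p),'min',p.min(0).round(4),'max',p.max(0).round(4),'pct', np.percentile(p,[3,50,97],axis=0).round(3).tolist())
p=box(W,120,200,145,178,.1,.135); q=p[p[:,1]<p[:,1].max()-.04]
c,a=line(q);print('axle top',len(q),c.round(4),a.round(4),q.min(0).round(4),q.max(0).round(4))
q=box(V,120,200,205,275,.09,.135);print('side axle',len(q),*[x.round(4) for x in line(q)],q.min(0).round(3),q.max(0).round(3))
p=box(W,85,160,140,205,.136,.16);print('plate top',len(p),p.min(0).round(4),p.max(0).round(4),p.mean(0).round(4))
p=box(W,170,225,70,125,.03,.3);print('canister',p.min(0).round(3),p.max(0).round(3))
p=box(W,225,352,188,230,.006,.019);print('cradle',p.min(0).round(3),p.max(0).round(3),*[x.round(4) for x in line(p)])
T=R.from_rotvec(readout.observe()['ee_rot']).as_matrix();print(T.round(3))
E
```

```text
cap 438 min [ 0.4806 -0.1232  0.0386] max [ 0.5408 -0.0598  0.0763] pct [[0.483, -0.12, 0.046], [0.507, -0.091, 0.064], [0.537, -0.06, 0.073]]
spacer 442 min [ 0.4756 -0.2284  0.0362] max [ 0.536  -0.167   0.0749] pct [[0.477, -0.226, 0.047], [0.503, -0.197, 0.065], [0.532, -0.169, 0.073]]
roller 633 min [ 0.4668 -0.3452  0.0307] max [ 0.5356 -0.2531  0.0824] pct [[0.472, -0.342, 0.041], [0.499, -0.3, 0.066], [0.53, -0.255, 0.079]]
axle top 414 [0.622  0.1579 0.1221] [ 1.399e-01 -9.902e-01  1.000e-04] [0.6042 0.0784 0.1113] [0.6417 0.2371 0.1324]
side axle 740 [0.6309 0.1971 0.1191] [ 0.5094 -0.8565 -0.0831] [0.569 0.082 0.09 ] [0.826 0.302 0.135]
plate top 134 [0.5692 0.2663 0.1362] [0.6764 0.369  0.1541] [0.6082 0.2802 0.141 ]
canister [ 0.768 -0.001  0.03 ] [0.866 0.131 0.129]
cradle [ 0.446 -0.381  0.006] [ 0.569 -0.012  0.019] [ 0.5031 -0.1835  0.0123] [-0.0531 -0.9986  0.0019]
[[ 0.973  0.23  -0.   ]
 [ 0.23  -0.973  0.001]
 [-0.    -0.001 -1.   ]]
```

```bash
cat > fit.py <<'E'
from h import *
from scipy.optimize import least_squares
def box(W,u0,u1,v0,v1,z0,z1):
    p=W[v0:v1,u0:u1].reshape(-1,3);return p[(p[:,2]>z0)&(p[:,2]<z1)]
def cyl(p,r):
    m=p.mean(0)
    def f(q):
        n=np.array([np.cos(q[2]),np.sin(q[2])]) # normal to axis, horizontal
        d=(p[:,:2]-m[:2])@n-q[0]
        return np.hypot(d,p[:,2]-q[1])-r
    s=least_squares(f,[0,m[2]-r/2,0.],loss='soft_l1',f_scale=.001);q=s.x
    n=np.array([np.cos(q[2]),np.sin(q[2])]);ax=np.array([n[1],-n[0]])
    t=(p[:,:2]-m[:2])@ax;c=m[:2]+n*q[0]
    return c,q[1],ax,np.rad2deg(q[2]),np.percentile(t,[0,1,99,100]),np.abs(f(q)).mean()
E
python3 - <<'E'
from fit import *
W=np.load('topW.npy')
for nm,u,r in(('cap',(240,270),.03),('spacer',(277,304),.03)):
    p=box(W,*u,192,226,.045,.1);print(nm,*[np.round(x,4) for x in cyl(p,r)])
p=box(W,306,348,192,226,.045,.1);y=p[:,1]
w=p[(y<-.255-.028)&(y>-.342+.028)];print('waist',*[np.round(x,4) for x in cyl(w,.023)])
p=box(W,130,200,145,178,.1,.135);p=p[p[:,1]<.24];c,z,ax,an,t,e=cyl(p,.01)
print('axle',*[np.round(x,4) for x in(c,z,ax,an,t,e)],'tip',(c+ax*t[3]).round(4),'root',(c+ax*(t[3]-.195)).round(4))
E
```

```text
cap [ 0.5107 -0.0899] 0.0389 [-0.0298 -0.9996] -1.7063 [-0.0305 -0.03    0.0329  0.0332] 0.0024
spacer [ 0.5063 -0.1973] 0.0394 [-0.0426 -0.9991] -2.4397 [-0.0296 -0.0293  0.0302  0.0313] 0.002
waist [ 0.5024 -0.2987] 0.0439 [-0.0728 -0.9973] -4.1728 [-0.0165 -0.0159  0.0153  0.0158] 0.0019
axle [0.6236 0.1595] 0.1145 [ 0.1371 -0.9906] 7.8823 [-0.0823 -0.0802  0.0805  0.082 ] 0.0017 tip [0.6349 0.0783] root [0.6081 0.2714]
```

View pics/crop.png

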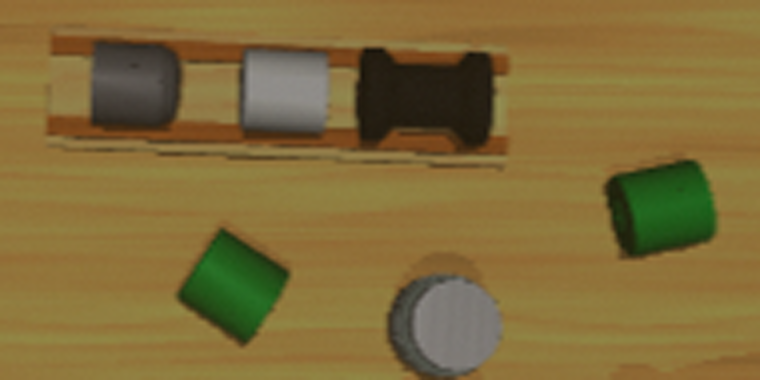

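The crop confirms the row from left to right: domed grey cap, bare aluminium spacer, black roller. The two green tubes lie outside the cradle. I'll turn the tool and go over the spacer.

```bash
python3 -m creep '[[0,0,0,-1,1],[0,0,0,-1,1],[0,0,0,-1,1],[0,0,0,-1,1],[0,0,0,-1,1],[0,0,0,-1,1],[0,0,0,-1,1],[0,0,0,-1,1],[0,0,0,-1,1],[0,0,0,-1,1],[0,0,0,-1,1],[0,0,0,-1,1]]' 30; python3 -m creep '[[0,0,0,-1,1],[0,0,0,-1,1],[0,0,0,-1,1],[0,0,0,-1,1],[0,0,0,-1,1],[0,0,0,-1,1],[0,0,0,-0.6,1]]'
python3 -m creep '[[0.96,0.79,0,0,1],[0.96,0.79,0,0,1],[0.96,0.79,0,0,1],[0.96,0.79,0,0,1],[0.96,0.79,0,0,1],[0.96,0.79,0,0,1],[0.96,0.79,0,0,1],[0.96,0.79,0,0,1],[0.96,0.79,0,0,1],[0.96,0.79,0,0,1],[0.96,0.79,0,0,1],[0,0,0,0,1]]'
cat > to.py <<'E'
import sys
from h import *
# usage: to.py x y z yaw_of_tool_y_deg : remaining shift in tool units
s=readout.observe();T=R.from_rotvec(s['ee_rot']).as_matrix();t=[float(a) for a in sys.argv[1:]]
yaw=np.rad2deg(np.arctan2(T[1,1],T[0,1]))
print('t',round(float(s['clock']),2),'pos',s['position'].round(4),'yaw',yaw.round(2),'F',s['force'].round(1),'w',round(float(s['width']),3),'g',round(float(s['gripper_force']),1),'tilt',T[:,2].round(3))
if t: print('units',(T.T@(np.array(t[:3])-s['position'])/.04).round(2),'turn',np.round(-(t[3]-yaw)/4,2))
E
python3 to.py .5063 -.1973 .022 -2.3
```

```text
clock: 1.6
position: [0.1434, -0.608, 0.2262]
ee_rot: [-2.7, -1.604, -0.0]
force: [0.6, 0.4, 0.2]
width: 0.997
gripper_force: 0.0
clock: 2.48
position: [0.1434, -0.608, 0.2262]
ee_rot: [-2.264, -2.177, -0.001]
force: [-0.6, -1.1, -0.4]
width: 0.999
gripper_force: 0.0
clock: 3.98
position: [0.5103, -0.1959, 0.2266]
ee_rot: [-2.258, -2.183, -0.004]
force: [-1.2, -0.7, -0.5]
width: 1.001
gripper_force: 0.0
t 3.98 pos [ 0.5103 -0.1959  0.2266] yaw -1.94 F [-1.2 -0.7 -0.5] w 1.001 g 0.0 tilt [ 0.001  0.002 -1.   ]
units [-0.05 -0.1   5.11] turn 0.09
```

```bash
python3 -m creep '[[-0.05,-0.1,0.8,0.09,1],[0,0,0.8,0,1],[0,0,0.8,0,1],[0,0,0.8,0,1],[0,0,0.8,0,1],[0,0,0.6,0,1],[0,0,0.5,0,1],[0,0,0,0,1]]'; python3 to.py .5063 -.1973 .022 -2.3
python3 -m creep '[[0,0,0,0,0],[0,0,0,0,0],[0,0,0,0,0],[0,0,0,0,0],[0,0,0,0,0],[0,0,0,0,0],[0,0,0,0,0],[0,0,0,0,0]]' 30; python3 to.py .5063 -.1973 .022 -2.3
```

```text
clock: 4.97
position: [0.5022, -0.2026, 0.0214]
ee_rot: [-2.272, -2.166, 0.003]
force: [-0.4, -0.8, -0.0]
width: 0.999
gripper_force: 0.0
t 4.97 pos [ 0.5022 -0.2026  0.0214] yaw -2.72 F [-0.4 -0.8 -0. ] w 0.999 g 0.0 tilt [-0.003  0.001 -1.   ]
units [ 0.14  0.1  -0.02] turn -0.11
clock: 5.98
position: [0.5049, -0.2024, 0.0234]
ee_rot: [2.272, 2.168, 0.001]
force: [0.5, -1.0, 5.3]
width: 0.65
gripper_force: 30.0
t 5.97 pos [ 0.5049 -0.2024  0.0234] yaw -2.68 F [ 0.5 -1.   5.3] w 0.65 g 30.0 tilt [ 0.002 -0.001 -1.   ]
units [0.13 0.03 0.03] turn -0.1
```

```bash
python3 -m creep '[[0,0,-0.4,0,0],[0,0,-0.8,0,0],[0,0,-0.8,-0.5,0],[0,0,-0.8,-1,0],[0,0,-0.6,-1,0],[0,0,0,-0.2,0],[0,0,0,0,0]]'; python3 to.py .6438 .0139 .0984 7.9
```

```text
clock: 6.85
position: [0.5029, -0.2021, 0.1578]
ee_rot: [-2.059, -2.371, 0.001]
force: [-0.7, -0.5, -3.7]
width: 0.649
gripper_force: 30.0
t 6.85 pos [ 0.5029 -0.2021  0.1578] yaw 8.05 F [-0.7 -0.5 -3.7] w 0.649 g 30.0 tilt [-0.002  0.    -1.   ]
units [4.85 4.25 1.48] turn 0.04
```

```bash
python3 -m creep '[[0.4,0.5,0,0,0],[0.8,0.7,0,0,0],[0.8,0.7,0,0,0],[0.8,0.7,0,0,0],[0.8,0.7,0.3,0,0],[0.8,0.6,0.5,0,0],[0.45,0.35,0.5,0,0],[0,0,0.18,0,0],[0,0,0,0,0],[0,0,0,0,0]]'; python3 to.py .6438 .0139 .0984 7.9
cat > look.py <<'E'
from fit import *
import sys
nm=sys.argv[1]
for n in('top','side'):
    d,W=grab(n);np.save(n+'_'+nm+'.npy',W);im=d['pixels']
    c=im[130:200,90:260] if n=='top' else im[140:300,100:340]
    cv2.imwrite(f'pics/{nm}_{n}.png',cv2.resize(c,None,fx=3,fy=3,interpolation=cv2.INTER_CUBIC))
E
python3 look.py a; python3 - <<'E'
import cv2,numpy as np
a=cv2.imread('pics/a_top.png');b=cv2.imread('pics/a_side.png')
a=cv2.resize(a,(480,198));b=cv2.resize(b,(480,320))
cv2.imwrite('pics/a.png',np.vstack([a,b]))
E
```

```text
clock: 8.1
position: [0.6447, 0.0125, 0.0997]
ee_rot: [2.061, 2.371, -0.001]
force: [0.1, -0.5, -3.7]
width: 0.649
gripper_force: 30.0
t 8.1 pos [0.6447 0.0125 0.0997] yaw 8.01 F [ 0.1 -0.5 -3.7] w 0.649 g 30.0 tilt [-0.    -0.001 -1.   ]
units [ 0.04 -0.02  0.03] turn 0.03
```

View pics/a.png

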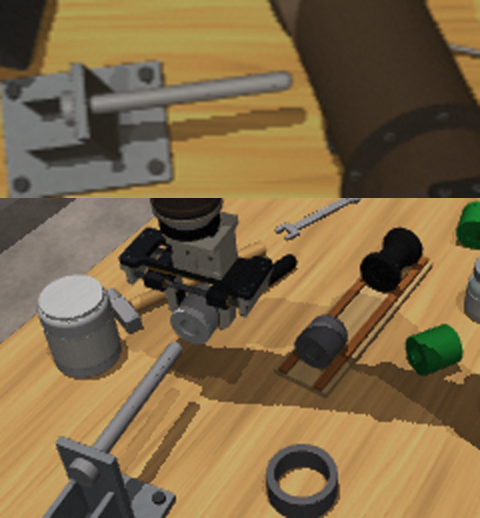

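The side view shows the held spacer lined up in front of the tip, with its bore facing the axle. I'll check both in the same side image.

```bash
python3 - <<'E'
from fit import *
W=np.load('side_a.npy');P=W.reshape(-1,3);P=P[np.isfinite(P).all(1)]
ax=np.array([.137,-.9906]);n=np.array([.9906,.137]);tip=np.array([.6349,.0783])
t=(P[:,:2]-tip)@ax;d=(P[:,:2]-tip)@n
m=(t>-.15)&(t<-.012)&(abs(d)<.02)&(P[:,2]>.095)&(P[:,2]<.135)
print('axle',m.sum(),*[np.round(x,4) for x in cyl(P[m],.01)])
c=cyl(P[m],.01);print('side-axle at tip d,z',((c[0]-tip)@n - 0).round(4))
# spacer surface
m=(t>.035)&(t<.085)&(abs(d)<.036)&(P[:,2]>.08)&(P[:,2]<.15)
# end-face ring
f=(t>.015)&(t<.05)&(abs(d)<.035)&(P[:,2]>.078)&(P[:,2]<.15)
print('face',f.sum(),'t',np.percentile(t[f],[5,25,50]).round(4),'d range',d[f].min().round(4),d[f].max().round(4),'z',P[f,2].min().round(4),P[f,2].max().round(4))
tt=(P[:,:2]-tip)@ax;a=(abs(d)<.012)&(P[:,2]>.1)&(P[:,2]<.13)&(tt<.012)&(tt>-.1);print('tip t max',tt[a].max().round(4))
E
```

```text
axle 389 [0.6239 0.1613] 0.1133 [ 0.1339 -0.991 ] 7.6975 [-0.0656 -0.0639  0.0702  0.0717] 0.0009
side-axle at tip d,z 0.0005
face 366 t [0.0263 0.0279 0.0298] d range -0.0305 0.0296 z 0.0857 0.1464
tip t max -0.0069
```

```bash
python3 -m creep '[[0.3,-0.02,0.03,0,0],[0.3,0,0,0,0],[0.3,0,0,0,0],[0.3,0,0,0,0],[0,0,0,0,0]]'; python3 to.py .6102 .2554 .0984 7.9
python3 -m creep '[[0.4,0,0,0,0],[0.4,0,0,0,0],[0.4,0,0,0,0],[0.4,0,0,0,0],[0.4,0,0,0,0],[0.4,0,0,0,0],[0.4,0,0,0,0],[0.4,0,0,0,0],[0.4,0,0,0,0],[0.2,0,0,0,0],[0,0,0,0,0]]';python3 to.py .6129 .2356 .0984 7.9
```

```text
clock: 8.82
position: [0.637, 0.0633, 0.0984]
ee_rot: [-2.055, -2.375, -0.001]
force: [-0.3, -0.1, -4.2]
width: 0.655
gripper_force: 30.0
t 8.82 pos [0.637  0.0633 0.0984] yaw 8.26 F [-0.3 -0.1 -4.2] w 0.655 g 30.0 tilt [ 0.     0.001 -1.   ]
units [4.85 0.03 0.  ] turn 0.09
clock: 10.2
position: [0.6156, 0.2125, 0.0983]
ee_rot: [-2.057, -2.374, 0.0]
force: [-0.1, -0.5, -4.0]
width: 0.647
gripper_force: 30.0
t 10.2 pos [0.6156 0.2125 0.0983] yaw 8.17 F [-0.1 -0.5 -4. ] w 0.647 g 30.0 tilt [-0.  0. -1.]
units [ 0.58  0.02 -0.  ] turn 0.07
```

```bash
python3 -m creep '[[0.2,0,0,0,0],[0.2,0,0,0,0],[0.1,0,0,0,0],[0.05,0,0,0,0],[0,0,0,0,0]]';  python3 -m creep '[[0.06,0,0,0,0],[0,0,0,0,0]]';python3 to.py .6129 .2367 .0984 7.9
```

```text
clock: 10.82
position: [0.6127, 0.2335, 0.0983]
ee_rot: [2.059, 2.373, -0.0]
force: [-0.2, 0.4, -4.7]
width: 0.654
gripper_force: 30.0
clock: 11.08
position: [0.6123, 0.2361, 0.0983]
ee_rot: [-2.058, -2.373, -0.0]
force: [-0.3, -0.5, -3.8]
width: 0.655
gripper_force: 30.0
t 11.07 pos [0.6123 0.2361 0.0983] yaw 8.12 F [-0.3 -0.5 -3.8] w 0.655 g 30.0 tilt [-0.  0. -1.]
units [ 0.01  0.02 -0.  ] turn 0.06
```

```bash
for i in 1; do python3 -m creep '[[0.06,0,0,0,0],[0.06,0,0,0,0],[0,0,0,0,0]]';  python3 -m creep '[[0.06,0,0,0,0],[0,0,0,0,0]]'; done | grep -E 'pos|force'
```

```text
position: [0.6121, 0.2374, 0.0982]
force: [-1.3, -9.6, 0.2]
gripper_force: 30.0
position: [0.6121, 0.2374, 0.0982]
force: [-2.2, -14.5, 3.1]
gripper_force: 30.0
```

```bash
python3 -m creep '[[-0.08,0,0.05,0,0],[0,0,0,0,0.4],[0,0,0,0,1],[0,0,0,0,1],[0,0,0,0,1],[0,0,-0.3,0,1],[0,0,-0.8,0,1],[0,0,-0.8,0,1],[0,0,-0.8,0,1],[0,0,-0.2,0,1],[0,0,0,0,1]]'; python3 look.py b; python3 to.py .5015 -.2987 .026 -2.3
python3 - <<'E'
from fit import *
W=np.load('side_b.npy');P=W.reshape(-1,3);P=P[np.isfinite(P).all(1)]
ax=np.array([.137,-.9906]);n=np.array([.9906,.137]);root=np.array([.6081,.2714])
t=(P[:,:2]-root)@ax;d=(P[:,:2]-root)@n
m=(t>-.02)&(t<.15)&(abs(d)<.036)&(P[:,2]>.122)&(P[:,2]<.17)
print(np.histogram(t[m],np.arange(-.02,.15,.01))[0]); k=m&(t>.01)
print('t',np.percentile(t[k],[1,50,99]),'z',P[k,2].max())
E
```

```text
clock: 13.08
position: [0.6119, 0.24, 0.2128]
ee_rot: [2.058, 2.373, 0.001]
force: [-0.3, -0.1, 0.6]
width: 1.0
gripper_force: 0.0
t 13.18 pos [0.6113 0.2395 0.2112] yaw 8.12 F [ 1.   0.5 -0.9] w 0.998 g 0.0 tilt [-0.002 -0.001 -1.   ]
units [-12.93  -4.61   4.65] turn 2.6
[189  86  81  81  85  81  73  43   6   9   3   2   2   6  10  10]
t [0.01076441 0.03602632 0.1459613 ] z 0.14369784796988772
```

View pics/b_side.png

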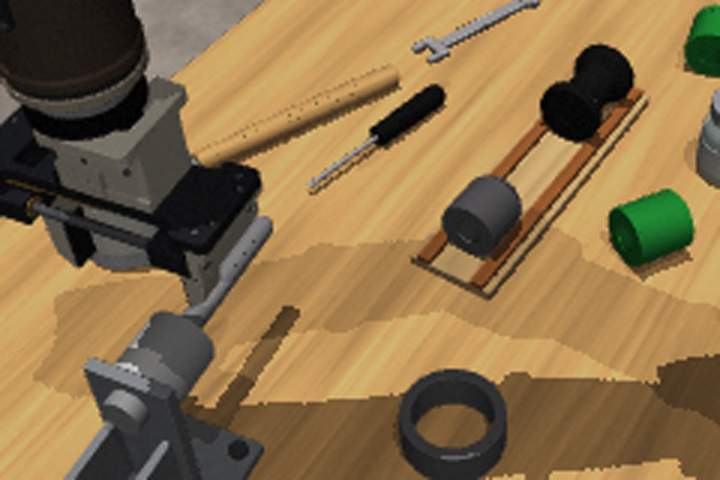

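The side crop shows the spacer seated against the plate around (165,355), and the cap's open mouth at (475,225) facing the bracket. Next is the roller.

```bash
python3 -m creep '[[-1,-0.36,0,0,1],[-1,-0.36,0,0,1],[-1,-0.36,0,0,1],[-1,-0.36,0,0,1],[-1,-0.36,0,0,1],[-1,-0.36,0,0,1],[-1,-0.36,0,0,1],[-1,-0.36,0,0,1],[-1,-0.36,0,0,1],[-1,-0.36,0,0,1],[-1,-0.36,0,0,1],[-1,-0.36,0,0,1]]' >/dev/null;python3 -m creep '[[-0.9,-0.29,0,0,1],[0,0,0.3,0.9,1],[0,0,0.6,0.9,1],[0,0,0.6,0.8,1],[0,0,0,0,1],[0,0,0,0,1]]' >/dev/null;python3 to.py .5015 -.2987 .026 -2.3
```

```text
t 15.43 pos [ 0.5023 -0.2969  0.1526] yaw -2.2 F [ 0.1 -0.1 -0. ] w 0.999 g 0.0 tilt [-0.  0. -1.]
units [-0.05 -0.02  3.16] turn 0.02
```

```bash
python3 -m creep '[[-0.03,-0.02,0.8,0,1],[0,0,0.8,0,1],[0,0,0.8,0,1],[0,0,0.5,0,1],[0,0,0.25,0,1],[0,0,0,0,1]]' >/dev/null; python3 to.py .5015 -.2987 .026 -2.3
python3 -m creep '[[0,0,0,0,0],[0,0,0,0,0],[0,0,0,0,0],[0,0,0,0,0],[0,0,0,0,0],[0,0,0,0,0],[0,0,0,0,0],[0,0,0,0,0],[0,0,0,0,0]]' 30 >/dev/null; python3 to.py .5015 -.2987 .026 -2.3
python3 -m creep '[[0,0,-0.4,0,0],[0,0,-0.8,0,0],[0,0,-0.8,-0.6,0],[0,0,-0.8,-1,0],[0,0,-0.6,-1,0],[0,0,0,0,0],[0,0,0,0,0]]'>/dev/null; python3 to.py .645 -.002 .0975 7.9
```

```text
t 16.18 pos [ 0.5015 -0.2983  0.0266] yaw -2.26 F [0.3 0.2 1.3] w 0.998 g 0.0 tilt [ 0. -0. -1.]
units [-0.01  0.    0.02] turn 0.01
t 17.3 pos [ 0.5013 -0.2982  0.0264] yaw -2.28 F [0.9 0.2 1.1] w 0.495 g 30.0 tilt [ 0. -0. -1.]
units [-0.01  0.    0.01] turn 0.0
t 18.18 pos [ 0.5005 -0.298   0.1616] yaw 8.02 F [-0.1  0.1 -2.9] w 0.499 g 30.0 tilt [-0.001  0.    -1.   ]
units [6.82 4.61 1.6 ] turn 0.03
```

```bash
python3 -m creep '[[0.4,0.3,0,0,0],[0.8,0.6,0,0,0],[0.8,0.6,0,0,0],[0.8,0.6,0,0,0],[0.8,0.6,0,0,0],[0.8,0.5,0,0,0],[0.8,0.5,0.4,0,0],[0.8,0.5,0.5,0,0],[0.6,0.3,0.5,0,0],[0.2,0.1,0.2,0,0],[0,0,0,0,0],[0,0,0,0,0]]'>/dev/null; python3 to.py .645 -.002 .0975 7.9; python3 look.py c; python3 - <<'E'
from fit import *
W=np.load('side_c.npy');P=W.reshape(-1,3);P=P[np.isfinite(P).all(1)]
ax=np.array([.137,-.9906]);n=np.array([.9906,.137]);tip=np.array([.6349,.0783])
t=(P[:,:2]-tip)@ax;d=(P[:,:2]-tip)@n
f=(t>.015)&(t<.055)&(abs(d)<.04)&(P[:,2]>.074)&(P[:,2]<.155)
print('face',f.sum(),'t',np.percentile(t[f],[5,25,50]).round(4),'d',d[f].min().round(4),d[f].max().round(4),'z',P[f,2].min().round(4),P[f,2].max().round(4))
E
```

```text
t 19.68 pos [ 0.6451 -0.0045  0.0989] yaw 8.02 F [-0.2 -0.9 -1.9] w 0.497 g 30.0 tilt [ 0.    -0.001 -1.   ]
units [0.06 0.01 0.03] turn 0.03
face 388 t [0.0347 0.0358 0.0369] d -0.0355 0.0319 z 0.0828 0.1501
```

```bash
python3 -m creep '[[0.3,0.04,0.03,0,0],[0.3,0,0,0,0],[0.3,0,0,0,0],[0.3,0,0,0,0],[0.3,0,0,0,0],[0,0,0,0,0]]'>/dev/null; python3 to.py .6225 .1674 .0975 7.9
python3 -m creep '[[0.4,0,0,0,0],[0.4,0,0,0,0],[0.4,0,0,0,0],[0.4,0,0,0,0],[0.4,0,0,0,0],[0.3,0,0,0,0],[0,0,0,0,0]]'>/dev/null;python3 to.py .6225 .1674 .0975 7.9
```

```text
t 20.52 pos [0.6378 0.0586 0.0972] yaw 8.24 F [ 0.4 -0.5 -2.9] w 0.496 g 30.0 tilt [-0.     0.001 -1.   ]
units [ 2.75  0.01 -0.01] turn 0.09
t 21.4 pos [0.6248 0.1493 0.0972] yaw 8.22 F [ 0.9 -0.5 -1.9] w 0.499 g 30.0 tilt [-0.     0.001 -1.   ]
units [ 0.46  0.01 -0.01] turn 0.08
```

```bash
python3 -m creep '[[0.15,0,0,0,0],[0.15,0,0,0,0],[0.06,0,0,0,0],[0,0,0,0,0]]'>/dev/null; python3 to.py .6225 .1674 .0975 7.9; python3 -m creep '[[0.06,0,0,0,0],[0.06,0,0,0,0],[0.06,0,0,0,0],[0,0,0,0,0]]'>/dev/null;python3 to.py .6225 .1674 .0975 7.9
```

```text
t 21.9 pos [0.6231 0.1622 0.0972] yaw 8.13 F [-0.3 -0.3 -2.6] w 0.498 g 30.0 tilt [ 0. -0. -1.]
units [ 0.13  0.   -0.01] turn 0.06
t 22.4 pos [0.6221 0.1691 0.0971] yaw 8.12 F [ 0.8 -0.3 -1.8] w 0.495 g 30.0 tilt [-0. -0. -1.]
units [-0.04  0.01 -0.01] turn 0.05
```

```bash
python3 -m creep '[[0.06,0,0,0,0],[0.06,0,0,0,0],[0,0,0,0,0]]'>/dev/null;python3 to.py; python3 -m creep '[[0.06,0,0,0,0],[0.06,0,0,0,0],[0,0,0,0,0]]'>/dev/null;python3 to.py
```

```text
t 22.77 pos [0.6219 0.1692 0.0969] yaw 7.93 F [ -1.4 -11.8   1.5] w 0.494 g 30.0 tilt [-0.    -0.006 -1.   ]
t 23.15 pos [0.6218 0.1691 0.0969] yaw 7.77 F [ -1.4 -23.7   6. ] w 0.497 g 30.0 tilt [-0.001 -0.012 -1.   ]
```

```bash
python3 -m creep '[[-0.12,0,0.05,0,0],[0,0,0,0,0.3],[0,0,0,0,1],[0,0,0,0,1],[0,0,0,0,1],[0,0,0,0,1],[0,0,-0.3,0,1],[0,0,-0.8,0,1],[0,0,-0.8,0,1],[0,0,-0.8,0,1],[0,0,-0.3,0,1],[0,0,0,0,1]]'>/dev/null; python3 look.py d; python3 to.py .51 -.0905 .022 -2.3
python3 - <<'E'
from fit import *
W=np.load('side_d.npy');P=W.reshape(-1,3);P=P[np.isfinite(P).all(1)]
ax=np.array([.137,-.9906]);n=np.array([.9906,.137]);root=np.array([.6081,.2714])
t=(P[:,:2]-root)@ax;d=(P[:,:2]-root)@n
for b in np.arange(0,.19,.01):
    k=(t>b)&(t<b+.01)&(abs(d)<.036)&(P[:,2]>.1)&(P[:,2]<.17)
    if k.sum(): print(round(b,2),k.sum(),P[k,2].max().round(4),end='; ')
E
```

```text
t 24.75 pos [0.6209 0.1736 0.2139] yaw 8.12 F [-0.   0.4  0.3] w 0.999 g 0.0 tilt [-0.002 -0.001 -1.   ]
units [-6.14 -3.67  4.81] turn 2.6
0.0 98 0.1413; 0.01 106 0.1413; 0.02 100 0.1413; 0.03 101 0.1415; 0.04 104 0.1422; 0.05 127 0.145; 0.06 104 0.1458; 0.07 22 0.1421; 0.08 69 0.1352; 0.09 69 0.1343; 0.1 64 0.1358; 0.11 64 0.1353; 0.12 136 0.1454; 0.13 113 0.1458; 0.14 43 0.1448; 0.15 2 0.125; 0.16 16 0.1241; 0.17 15 0.124; 0.18 12 0.1226;
```

View pics/d_side.png

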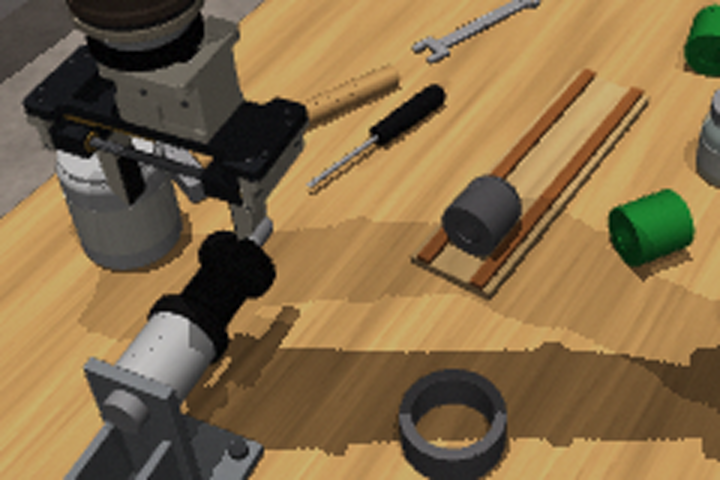

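The crop shows the roller butted against the spacer near (190,315), with no gap. Next is the cap at (482,215).

```bash
python3 -m creep '[[-0.9,-0.53,0,0,1],[-0.9,-0.53,0,0,1],[-0.9,-0.53,0,0,1],[-0.9,-0.53,0,0,1],[-0.9,-0.53,0,0,1],[-0.9,-0.53,0,0,1],[-0.74,-0.49,0,0,1],[0,0,0.4,0.9,1],[0,0,0.8,0.9,1],[0,0,0.6,0.8,1],[0,0,0,0,1],[0,0,0,0,1]]' >/dev/null;python3 to.py .51 -.0905 .022 -2.3
```

```text
t 26.25 pos [ 0.5108 -0.0898  0.1433] yaw -2.2 F [-0.5  0.1  0.1] w 0.999 g 0.0 tilt [-0.  0. -1.]
units [-0.02 -0.02  3.03] turn 0.03
```

```bash
python3 -m creep '[[-0.02,-0.02,0.8,0,1],[0,0,0.8,0,1],[0,0,0.8,0,1],[0,0,0.4,0,1],[0,0,0.22,0,1],[0,0,0,0,1]]' >/dev/null; python3 to.py
python3 -m creep '[[0,0,0,0,0],[0,0,0,0,0],[0,0,0,0,0],[0,0,0,0,0],[0,0,0,0,0],[0,0,0,0,0],[0,0,0,0,0],[0,0,0,0,0]]' 25 >/dev/null; python3 to.py
python3 -m creep '[[0,0,-0.4,0,0],[0,0,-0.8,0,0],[0,0,-0.8,-0.6,0],[0,0,-0.8,-1,0],[0,0,-0.6,-1,0],[0,0,0,0,0],[0,0,0,0,0]]'>/dev/null; python3 to.py .6442 .0105 .0965 7.9
```

```text
t 27.0 pos [ 0.5102 -0.0907  0.0226] yaw -2.27 F [ 0.7 -0.   0.5] w 1.005 g 0.0 tilt [ 0. -0. -1.]
t 28.0 pos [ 0.5101 -0.0907  0.0225] yaw -2.28 F [-0.  -0.3  5.5] w 0.652 g 25.0 tilt [ 0. -0. -1.]
t 28.88 pos [ 0.5093 -0.0908  0.1579] yaw 8.04 F [-0.4  0.7 -1. ] w 0.65 g 25.0 tilt [-0.001 -0.    -1.   ]
units [2.04 3.69 1.53] turn 0.03
```

```bash
python3 -m creep '[[0.2,0.4,0,0,0],[0.4,0.7,0,0,0],[0.4,0.7,0,0,0],[0.4,0.7,0.2,0,0],[0.4,0.7,0.4,0,0],[0.24,0.49,0.5,0,0],[0,0,0.4,0,0],[0,0,0,0,0],[0,0,0,0,0]]'>/dev/null; python3 to.py .6442 .0105 .0975 7.9; python3 look.py e; python3 - <<'E'
from fit import *
W=np.load('side_e.npy');P=W.reshape(-1,3);P=P[np.isfinite(P).all(1)]
ax=np.array([.137,-.9906]);n=np.array([.9906,.137]);tip=np.array([.6349,.0783])
t=(P[:,:2]-tip)@ax;d=(P[:,:2]-tip)@n
f=(t>.015)&(t<.055)&(abs(d)<.036)&(P[:,2]>.074)&(P[:,2]<.15)
print('face',f.sum(),'t',np.percentile(t[f],[5,25,50]).round(4),'d',d[f].min().round(4),d[f].max().round(4),'z',P[f,2].min().round(4),P[f,2].max().round(4))
E
```

```text
t 30.0 pos [0.6443 0.0103 0.0986] yaw 8.07 F [ 0.6  0.1 -1.3] w 0.652 g 25.0 tilt [-0. -0. -1.]
units [ 0.01 -0.    0.03] turn 0.04
face 369 t [0.032  0.0331 0.0347] d -0.0341 0.0357 z 0.0854 0.1491
```

```bash
python3 -m creep '[[0.2,0,0.03,0,0],[0.25,0,0,0,0],[0.25,0,0,0,0],[0.25,0,0,0,0],[0.25,0,0,0,0],[0,0,0,0,0]]'>/dev/null; python3 to.py .632 .0928 .0975 7.9
python3 -m creep '[[0.2,0,0,0,0],[0.2,0,0,0,0],[0.2,0,0,0,0],[0.1,0,0,0,0],[0.05,0,0,0,0],[0,0,0,0,0]]'>/dev/null; python3 to.py .632 .0928 .0975 7.9
```

```text
t 30.85 pos [0.6375 0.06   0.0972] yaw 8.22 F [ 0.2 -0.5 -0.3] w 0.648 g 25.0 tilt [ 0.     0.001 -1.   ]
units [ 0.83 -0.02 -0.01] turn 0.08
t 31.6 pos [0.6335 0.0881 0.0971] yaw 8.12 F [ 0.6 -0.6 -1.2] w 0.651 g 25.0 tilt [-0. -0. -1.]
units [ 0.12 -0.02 -0.01] turn 0.05
```

```bash
python3 -m creep '[[0.06,0,0,0,0],[0.06,0,0,0,0],[0.05,0,0,0,0],[0,0,0,0,0]]'>/dev/null; python3 to.py; python3 -m creep '[[0.06,0,0,0,0],[0.06,0,0,0,0],[0,0,0,0,0]]'>/dev/null; python3 to.py
```

```text
t 32.1 pos [0.6329 0.0917 0.097 ] yaw 8.0 F [ 0.4 -8.3  0.8] w 0.651 g 25.0 tilt [ 0.    -0.004 -1.   ]
t 32.48 pos [0.6328 0.0918 0.097 ] yaw 7.82 F [  0.6 -19.    4. ] w 0.655 g 25.0 tilt [ 0.    -0.009 -1.   ]
```

```bash
python3 -m creep '[[-0.1,0,0.05,0,0],[0,0,0,0,0.3],[0,0,0,0,1],[0,0,0,0,1],[0,0,0,0,1],[0,0,0,0,1],[0,0,-0.3,0,1],[0,0,-0.8,0,1],[0,0,-0.8,0,1],[-0.5,0,-0.8,0,1],[-1,0,-0.3,0,1],[-1,0,0,0,1]]'>/dev/null; python3 -m creep '[[-1,0,0,0,1],[-1,0,0,0,1],[-1,0,0,0,1],[-1,0,0,0,1],[0,0,0,0,1]]'>/dev/null; python3 to.py; python3 look.py f
python3 - <<'E'
import cv2,numpy as np
a=cv2.imread('pics/f_top.png');b=cv2.imread('pics/f_side.png')
a=cv2.resize(a,(600,247));b=cv2.resize(b[:, :],(525,350))
b=cv2.copyMakeBorder(b,0,0,0,75,cv2.BORDER_CONSTANT)
cv2.imwrite('pics/f.png',np.vstack([a,b]))
E
```

```text
t 34.6 pos [ 0.6689 -0.1669  0.2155] yaw 7.76 F [-0.2  1.   0. ] w 0.997 g 0.0 tilt [ 0.    -0.002 -1.   ]
```

View pics/f.png

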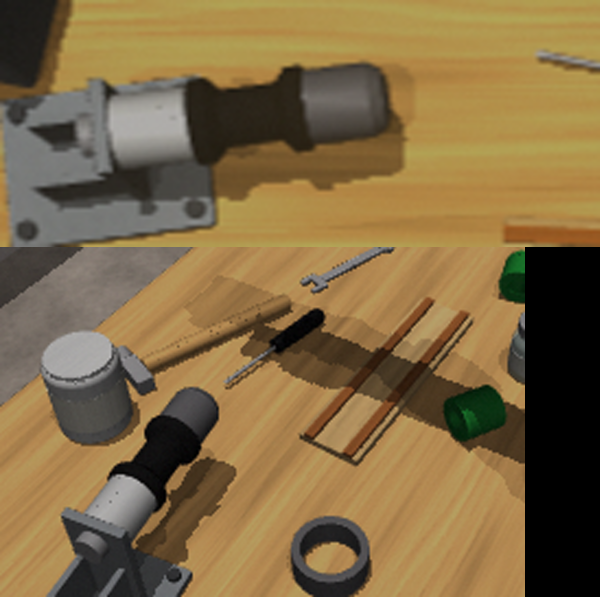

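The stack looks tight in both views, and the tape and tools are where they were. To be sure of the seating, I'll give it one gentle push on the dome with the fingers shut.

```bash
python3 -m creep '[[0.9,0,0,0,0],[0.9,0,0,0,0],[0.9,0,0,0,0],[0.9,0,0,0,0],[0,0,0.7,0,0],[0,0,0.8,0,0],[0,0,0.8,0,0],[0,0,0.6,0,0],[0,0,0,0,0],[0,0,0,0,0]]' 10 >/dev/null; python3 to.py .6385 .05 .1 7.9
```

```text
t 35.95 pos [ 0.6494 -0.0179  0.1005] yaw 8.19 F [ 0.3 -0.5  0.3] w 0.007 g 0.0 tilt [ 0.002  0.001 -1.   ]
units [ 1.72 -0.03  0.01] turn 0.07
```

```bash
python3 -m creep '[[0.3,-0.03,0,0,0],[0.4,0,0,0,0],[0.3,0,0,0,0],[0.2,0,0,0,0],[0.1,0,0,0,0],[0,0,0,0,0]]'>/dev/null; python3 to.py; python3 -m creep '[[0.1,0,0,0,0],[0.1,0,0,0,0],[0.05,0,0,0,0],[0,0,0,0,0]]'>/dev/null; python3 to.py
```

```text
t 36.7 pos [0.6402 0.0322 0.0991] yaw 8.13 F [-0.1 -0.7  0.2] w 0.006 g 0.0 tilt [-0. -0. -1.]
t 37.2 pos [0.6388 0.0423 0.0991] yaw 8.14 F [-0.1 -1.   0.2] w 0.005 g 0.0 tilt [-0.  0. -1.]
```

```bash
python3 -m creep '[[0.1,0,0,0,0],[0.1,0,0,0,0],[0,0,0,0,0]]'>/dev/null; python3 to.py; python3 -m creep '[[0.08,0,0,0,0],[0.08,0,0,0,0],[0,0,0,0,0]]'>/dev/null; python3 to.py
```

```text
t 37.58 pos [0.6376 0.0507 0.0992] yaw 8.16 F [-0.3 -0.2 -0.1] w 0.007 g 0.0 tilt [-0.  0. -1.]
t 37.95 pos [0.6375 0.0513 0.0992] yaw 7.9 F [  0.4 -11.1   2.2] w 0.002 g 5.8 tilt [ 0.    -0.006 -1.   ]
```

```bash
python3 -m creep '[[0.1,0,0,0,0],[0.05,0,0,0,0],[0,0,0,0,0]]'>/dev/null; python3 to.py; python3 -m creep '[[-0.5,0,0,0,0],[-0.8,0,0,0,0],[-1,0,-0.5,0,0],[-0.5,0,-0.8,0,0],[0,0,-0.5,0,0],[0,0,0,0,0],[0,0,0,0,0]]'>/dev/null; python3 to.py
python3 look.py g
python3 -c "
from cell import sign_off
print(sign_off())"
```

```text
t 38.33 pos [0.6374 0.0512 0.0992] yaw 7.65 F [  2.3 -25.9   5.2] w 0.003 g 12.8 tilt [ 0.001 -0.012 -1.   ]
t 39.2 pos [ 0.6512 -0.0482  0.1702] yaw 8.16 F [ 0.2  0.  -0.3] w 0.005 g 0.0 tilt [-0.001  0.    -1.   ]
the job is handed in; nothing more can be done
None
```

The spacer, roller and end cap are on the axle in that order; a final 26 N push on the cap moved nothing, the gripper is clear, I left the other bench items alone, and the job was handed in at 39 s.

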